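# Weigh two copper-coloured slugs and bed the heavy one on the chip pad

### The job

One of the two identical-looking copper slugs is solid inside, the other nearly hollow: set them on opposite dishes of the pivot balance and let go, to see which side drops. Then take the slug that dropped, put it upright into the round opening of the white frame on the blue circuit board, and press it down on the soft pad with about 18 N for a second, never more than 23 N, and let it stand there. Leave the other slug standing in its dish, and do not move the other things on the bench.

Things in the scene. Friction and masses are not known exactly. Their poses are not given: they have to be found in the camera images.
- slug_one_center (a point): centre (half-way up) of one of two copper-coloured cylinders that look alike, 32 mm across and 64 mm high, standing upright; one weighs 0.32 to 0.38 kg, the other 0.10 to 0.13 kg, and nothing but the weight tells which; it changes from time to time. z is the cylinder's axis. Gripped in its upper part (about 46 mm above its foot) it leaves room for the fingertips over the frame
- slug_two_center (a point): centre (half-way up) of one of two copper-coloured cylinders that look alike, 32 mm across and 64 mm high, standing upright; one weighs 0.32 to 0.38 kg, the other 0.10 to 0.13 kg, and nothing but the weight tells which; it changes from time to time. z is the cylinder's axis. Gripped in its upper part (about 46 mm above its foot) it leaves room for the fingertips over the frame
- balance: pivot balance, fixed: black base 100 x 160 mm, 12 mm thick, two steel columns up to 89 mm, pivot pin at 78 mm. Origin: centre of the underside; the beam runs along its y axis (at yaw 0 its +y is to the robot's left)
- beam (a joint): tilt of the beam, rad: 0 level, positive when the left (+y) dish is down, stops at -0.15 and +0.15. A weak spring levels it when empty; with both slugs on it the heavier side drops to 0.10 to 0.15 rad within a second; the light slug alone tilts it to 0.05 to 0.08 rad, the heavy one alone to the stop
- dish_left (a point): centre of the inner floor of the beam's +y dish: open steel dish, 48 mm inside across, rim 5 mm above this floor, 115 mm out from the pivot and 32 mm below it (46 mm above the bench when level, 17 mm up or down at the stops); axes turn with the beam
- dish_right (a point): the same for the -y dish
- board: blue circuit board 170 x 170 mm, 10 mm thick, fixed, origin at the centre of its underside; on its centre a white frame 58 x 58 mm, 24 mm high (top 34 mm above the bench); connectors up to 26 mm above the bench stand from 62 mm out on its +x edge and up to 18 mm high from 42 mm out on its +y side
- frame_mouth (a point): centre of the frame's round opening at the frame's top face, 34 mm above the bench, z up; the opening is 36 mm across with a 2 mm chamfer. Within it lies a soft grey pad whose top is somewhere from 3 to 19 mm below this point, different every time and not measured; it gives about 10 N per mm pressed, and springs back when released
- spool: bystander, leave alone: solder spool with red flanges standing flat, 60 mm across, 38 mm high
- flux: bystander, leave alone: white flux bottle with red cap, 66 mm across, 170 mm high
- memory: bystander, leave alone: green memory stick lying flat, 30 x 130 x 6 mm
- capacitor: bystander, leave alone: small blue capacitor can standing, 22 mm across, 28 mm high
- driver: bystander, leave alone: screwdriver lying on the bench
- drive: bystander, leave alone: bare hard drive, 147 x 101 x 27 mm
- wool_tin: bystander, leave alone: dark steel bowl, 70 mm across, 40 mm high
There are look-alikes about, which are no part of the job. Leave any turquoise or yellow look-alike of the part that bears slug_one_center alone.

How it is judged:
On the way, in this order (a step that is already met when the one before it is completed fails the run):
1. the two slugs stand in opposite dishes, let go, and one side has dropped (((horizontal distance between slug_one_center and dish_left below 0.016 m and z of slug_one_center in the frame of dish_left between 0.025 and 0.037 m and angle between each of slug_one_center, slug_two_center's own z axis and vertical below 0.25 rad and horizontal distance between slug_two_center and dish_right below 0.016 m and z of slug_two_center in the frame of dish_right between 0.025 and 0.037 m) or (horizontal distance between slug_one_center and dish_right below 0.016 m and z of slug_one_center in the frame of dish_right between 0.025 and 0.037 m and angle between each of slug_one_center, slug_two_center's own z axis and vertical below 0.25 rad and horizontal distance between slug_two_center and dish_left below 0.016 m and z of slug_two_center in the frame of dish_left between 0.025 and 0.037 m)) and (value of joint beam above 0.09 rad or value of joint beam below -0.09 rad) and contact force between the fingers and slug_one below 0.05 N and contact force between the fingers and slug_two below 0.05 N), for 0.3 s.
2. one slug is in the frame's opening and is pressed down on the pad with more than 13 N for 0.7 s (((contact force between slug_one and board above 13 N and horizontal distance between slug_one_center and frame_mouth below 0.004 m and z of slug_one_center in the frame of frame_mouth below 0.0305 m) or (contact force between slug_two and board above 13 N and horizontal distance between slug_two_center and frame_mouth below 0.004 m and z of slug_two_center in the frame of frame_mouth below 0.0305 m))), for 0.7 s.
At the end, for the whole second after the job is handed in: The heavy slug stands in the frame within 0.1 rad of upright, axis within 4 mm of its centre, foot 1.5 mm or more below its top; the light one stands in a dish, within 16 mm of its centre and 0.25 rad of upright (the beam then lies within 0.11 rad of level). Both released and at rest (((horizontal distance between slug_one_center and frame_mouth below 0.004 m and z of slug_one_center in the frame of frame_mouth below 0.0305 m and angle between slug_one_center's own z axis and vertical below 0.1 rad and ((horizontal distance between slug_two_center and dish_left below 0.016 m and z of slug_two_center in the frame of dish_left between 0.025 and 0.037 m and angle between slug_two_center's own z axis and vertical below 0.25 rad) or (horizontal distance between slug_two_center and dish_right below 0.016 m and z of slug_two_center in the frame of dish_right between 0.025 and 0.037 m and angle between slug_two_center's own z axis and vertical below 0.25 rad))) or (horizontal distance between slug_two_center and frame_mouth below 0.004 m and z of slug_two_center in the frame of frame_mouth below 0.0305 m and angle between slug_two_center's own z axis and vertical below 0.1 rad and ((horizontal distance between slug_one_center and dish_left below 0.016 m and z of slug_one_center in the frame of dish_left between 0.025 and 0.037 m and angle between slug_one_center's own z axis and vertical below 0.25 rad) or (horizontal distance between slug_one_center and dish_right below 0.016 m and z of slug_one_center in the frame of dish_right between 0.025 and 0.037 m and angle between slug_one_center's own z axis and vertical below 0.25 rad)))) and value of joint beam between -0.11 and 0.11 rad and linear speed of each of slug_one, slug_two below 0.02 m/s); the robot touches nothing.
It fails at once if a slug presses on the board, its frame or its pad with more than 23 N (contact force between any of slug_one, slug_two and board above 23 N).
It fails at once if a bystander is moved by more than 30 mm (distance of any of spool, flux, memory, capacitor, driver, drive, wool_tin from where it was at the start of the episode above 0.03 m).
It also fails if it takes over 72 s, if anything falls off the work surface, if the arm or the gripper's body presses on something with over 40 N, if the wrist force passes 120 N, or if a joint passes its speed limit or range.

### The arm

A 6-joint arm with a two-finger parallel gripper is mounted at the origin on the work surface. World frame = base frame: x ahead of the robot, y to its left, z up, the work surface at z = 0. Lengths are in m, angles in rad, forces in N, time in s.
With the tool pointing down it reaches from about 0.25 to 0.775 m from the base axis. Payload 4 kg.
Tool frame: the origin (TCP) lies between the finger pads; the fingertips stand 14 mm ahead of it and the grasp point (between the pads) lies 5 mm behind it (robot.nose_length is the distance from the TCP to the fingertips, in m); z points along the fingers, y is the direction in which the jaws open and shut (so a half turn about z gives the same grasp; the last joint's range is limited). The gripper opens to 94 mm and grips with 3 to 60 N. Pads are 16 mm wide; open, the fingers measure 119 mm over their backs; the gripper's body (75 mm by 177 mm) begins 78 mm behind the grasp point.
Start: joints at [-1.394, 0.087, 1.371, -0, 1.684, -0.103], TCP at [0.152, -0.529, 0.22] pointing down, gripper open.
Joint ranges: [-3.1, 3.1], [-0.76, 2.03], [0.27, 2.55], [-1.08, 4.22], [0.17, 2.65], [-2.57, 2.57]. Speed limits (rad/s): [2.79, 2.79, 3.14, 3.14, 3.14, 3.14].

### API

Orientations are given as [roll, pitch, yaw] about the fixed x, y, z axes, in that order (R = Rz(yaw) Ry(pitch) Rx(roll)).
In Python, from bench import robot, eyes, finder gives the robot as it stands.
- The arm moves only by the tool play_rows, never from a script. Its argument "rows" is a list of rows, each an object with "linear": the shift along the tool's x, y, z in cm, a list of three; "spin": the turn about the tool's z in degrees. A call has 1 to 12 rows; each row shifts and turns the commanded pose from where the row before left it, along the tool's axes as they then stand; what a row does not reach is not made up. A row lasts 1/12 s, in which the tool goes at most 41.7 mm and 7.16 degrees, less where a joint would pass 70% of its speed; a pose out of reach is approached as far as the arm can. A call with a gripper value outside its range is refused whole. "claw" is the finger opening in cm, from 0 to 9.4, set as the call begins (left out, the last holds). The fingers move at their own pace and stop on an object; the grip force is fixed at half the most. Time passes only in rows, so rows that do not move let the fingers close. It gives the time, the measured TCP pose, the force and the opening at its end, in the units of the state.
- robot.get_obs(): the state, without advancing time (a new reading comes with each control period).
- eyes.snapshot(name): name is "scene" or "top"; returns a dict with "frame" (480x640x3 uint8, red, green, blue), "fx", "fy", "cx", "cy" (pixels), "rvec" (rotation vector, rad) and "tvec" (3), from world to camera coordinates, as OpenCV has them. Camera axes: x right, y down, z forward; pixel columns grow to the right and rows downward; lengths in m; the calibration is good to about 2 mm. A picture is of the moment at which its call begins. There is no depth.
- robot.close_job(): hands the job in, once; it reports no verdict.
Trained networks look in a picture, given as the dict that the camera call returned (one of the last four; its "shot" number tells which), for a name from the list of things; names that differ only in an ending like _2 or _b are one class to them, and where a whole thing is asked for, a point or a joint stands for the part that bears it (a point fixed in the world has none). Each returns a list of dicts, best first, with "conf" (0 to 1); they miss things now and then, are a little off and sometimes report something else, mostly with a low value. They report only what shows in the picture. A call takes as long as a camera call. They do not tell look-alikes from the thing itself.
- finder.silhouettes(picture, name): "pixels" (480x640 bool, what is visible of it) and "box" ([centre column, centre row, width, height] in pixels, round what is visible of it).
The state is a dict: "time": time; "joint_positions": joint angles; "qvel": joint speeds; "joint_torque": joint torques, N m; "tool_pos": TCP position; "ee_rot": TCP orientation; "wrist_force": force on the tool from outside, world axes, zero at the start; "wrist_torque": the same for the moment, N m; "width": finger opening in m.
Only numpy, scipy, OpenCV 4.12 (cv2) and the standard library are available. Lean on these libraries where they do the work, as an engineer would, in place of code of your own. Each camera call takes 0.05 s, during which the arm holds its last target. There are 200 camera calls.

## Working session

There is one attempt and no reset: what is moved stays moved. The work goes in short steps, Python scripts to look and compute and a tool call to move; the robot and the scene stay as the last step left them, time stands still between calls to the robot, and variables do not carry over. Pictures are saved under pics/ and viewed, about 8 in all and at most 12, crops included, and the job is handed in when it is done.

Besides the shell and the picture viewer there is one more tool, called after ">>>" as a command line: name --argument value ..., lists and objects as JSON in quotes. play_rows: Moves the arm, as the interface text tells. Its arguments: {"type":"object","properties":{"rows":{"type":"array"},"claw":{"type":"number"}},"required":["rows"]}

```bash
mkdir -p pics
cat > h.py <<'E'
import numpy as np, cv2
from bench import robot, eyes, finder
def snap(n,fn=None):
    s=eyes.snapshot(n)
    if fn: cv2.imwrite('pics/'+fn,cv2.cvtColor(s['frame'],cv2.COLOR_RGB2BGR))
    return s
def proj(s,P):
    K=np.array([[s['fx'],0,s['cx']],[0,s['fy'],s['cy']],[0,0,1.]])
    return cv2.projectPoints(np.array(P,float).reshape(-1,3),np.array(s['rvec'],float),np.array(s['tvec'],float),K,None)[0].reshape(-1,2)
def ray(s,u,v,z):
    R=cv2.Rodrigues(np.array(s['rvec'],float))[0];t=np.array(s['tvec'],float).ravel()
    C=-R.T@t; d=R.T@np.array([(u-s['cx'])/s['fx'],(v-s['cy'])/s['fy'],1])
    return C+d*(z-C[2])/d[2]
def cam(s):
    R=cv2.Rodrigues(np.array(s['rvec'],float))[0];return -R.T@np.array(s['tvec'],float).ravel()
E
python3 - <<'E'
from h import *
o=robot.get_obs();print(o)
for c in ('top','scene'):
    s=snap(c,c+'0.png');print(c,cam(s),s['fx'])
    for n,z in (('slug_one_center',.032),('balance',.05),('beam',.07),('board',.01),('frame_mouth',.034),('flux',.1),('dish_left',.046)):
        try:
            for d in finder.silhouettes(s,n)[:5]:
                b=d['box'];print(n,round(d['conf'],2),np.round(b,1),np.round(ray(s,b[0],b[1],z),3))
        except Exception as e: print(n,e)
E
```

```text
{'time': 0.0, 'joint_positions': array([-1.39411150e+00,  8.79563987e-02,  1.37220849e+00, -3.75484649e-05,
        1.68358229e+00, -1.03108231e-01]), 'qvel': array([-1.81695199e-03,  1.64607326e-03, -2.26536232e-05, -6.31253145e-04,
        7.71824845e-05,  1.53348532e-03]), 'joint_torque': array([-1.41144570e-03, -3.40181816e+01, -3.02431118e+01,  7.15924194e-02,
        3.28451407e-02, -1.74103711e-04]), 'tool_pos': array([ 0.15177695, -0.52812317,  0.21832659]), 'ee_rot': array([-3.13944573e+00, -1.84635195e-04,  2.79788669e-01]), 'wrist_force': array([ 1.19219608, -0.03845492, -0.16735819]), 'wrist_torque': array([-0.01578268,  0.03349518,  0.0019055 ]), 'width': 0.09389102392202196}
top [0.34095689 0.04465026 1.1689208 ] 486.3090488363019
slug_one_center 0.73 [272.7 304.9  13.   19.9] [0.467 0.138 0.032]
slug_one_center 0.57 [234.9 321.2  12.8  15.6] [0.439 0.228 0.032]
slug_one_center 0.46 [276.5 336.9  13.3  13.8] [0.394 0.135 0.032]
slug_one_center 0.44 [492.6 271.9  42.4  76.9] [ 0.492 -0.386  0.032]
balance 0.77 [247.8 251.  122.3  42. ] [0.598 0.184 0.05 ]
balance 0.6 [42
[... 550 characters left out ...]
68489267] 519.4276953403324
slug_one_center 0.95 [348.2 218.7  12.9  32.8] [0.474 0.13  0.032]
slug_one_center 0.81 [379.3 208.8  13.4  28.5] [0.449 0.214 0.032]
slug_one_center 0.67 [340.4 204.6  17.8  26.3] [0.407 0.128 0.032]
balance 0.61 [391.2 249.1 132.6  55.5] [0.637 0.179 0.05 ]
beam 0.86 [389.4 240.3 132.7  29.7] [0.633 0.175 0.07 ]
beam 0.62 [119.7 261.9  29.8  48.8] [ 0.579 -0.366  0.07 ]
board 0.82 [183.9 283.8  90.1  69.7] [ 0.602 -0.251  0.01 ]
frame_mouth 0.64 [181.7 282.4  91.7  67.5] [ 0.627 -0.252  0.034]
flux 0.63 [393.4 287.7  43.7  89.2] [0.813 0.12  0.1  ]
flux 0.5 [348.8 218.6  12.1  28.1] [0.577 0.103 0.1  ]
dish_left 0.89 [391.3 240.7 135.8  30.9] [0.603 0.191 0.046]
```

```bash
ls
```

```text
h.py
pics
```

View pics/top0.png

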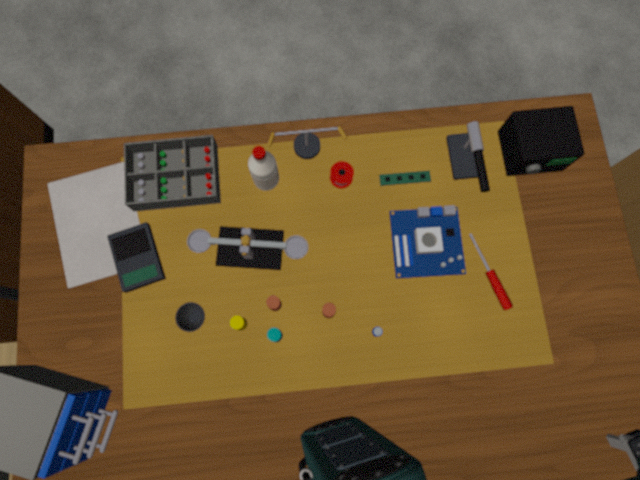

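View pics/scene0.png

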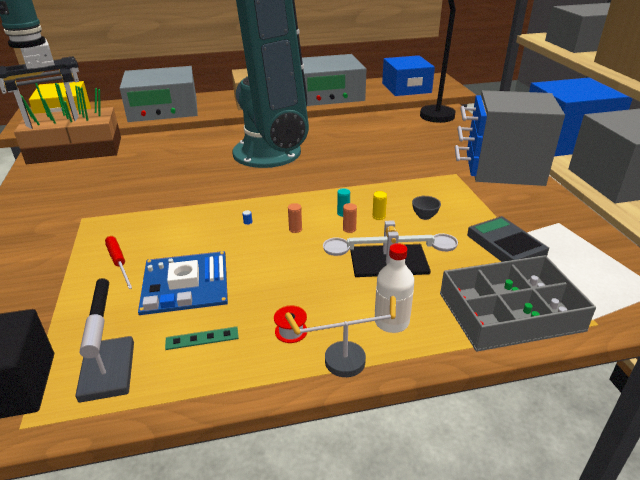

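```bash
cat > m.py <<'E'
from h import *
def blob(s,lo,hi,box=None,mn=20):
    hsv=cv2.cvtColor(s['frame'],cv2.COLOR_RGB2HSV);m=cv2.inRange(hsv,np.array(lo),np.array(hi))
    if box: k=np.zeros_like(m);x0,y0,x1,y1=box;k[y0:y1,x0:x1]=1;m*=k
    n,l,st,c=cv2.connectedComponentsWithStats(m)
    return [(st[i],c[i],(l==i)) for i in np.argsort(-st[1:,4])+1 if st[i,4]>=mn]
E
python3 - <<'E'
from m import *
S={c:snap(c) for c in('top','scene')}
for c,box in(('top',(250,285,350,325)),('scene',(280,195,365,240))):
    s=S[c]
    for st,ce,_ in blob(s,(0,90,60),(14,220,255),box)[:4]: print(c,st,ce.round(1),ray(s,*ce,.032).round(4))
s=S['top']
for nm,lo,hi,box in(('board',(100,120,40),(130,255,255),(380,195,475,285)),('base',(0,0,0),(180,255,45),(205,215,300,280)),('white',(0,0,150),(180,60,255),(410,222,448,258))):
    for st,ce,mk in blob(s,lo,hi,box,60)[:2]:
        p=np.argwhere(mk)[:,::-1].astype(np.float32);r=cv2.minAreaRect(p);b=cv2.boxPoints(r)
        z={'board':.01,'base':.012,'white':.034}[nm]
        B=np.array([ray(s,*q,z) for q in b]);print(nm,st,B.round(3)[:,:2].tolist(),B.mean(0).round(4))
a=cv2.resize(s['frame'][215:275,180:315],None,fx=5.9,fy=5.9,interpolation=cv2.INTER_CUBIC)[:,:796]
f=cv2.resize(s['frame'][215:265,395:462],None,fx=5,fy=5,interpolation=cv2.INTER_CUBIC)
g=cv2.resize(S['scene']['frame'][250:310,140:230],None,fx=4,fy=4,interpolation=cv2.INTER_CUBIC)
im=np.zeros((600,796,3),np.uint8);im[:a.shape[0],:a.shape[1]]=a;im[355:355+245,:335]=f[:245];im[355:595,400:760]=g
cv2.imwrite('pics/crop1.png',im[:,:,::-1])
E
```

```text
top [266 295  15  15 161] [273.3 302.6] [0.4727 0.1359 0.032 ]
top [323 303  13  15 156] [328.7 309.8] [0.4429 0.0093 0.032 ]
scene [343 203  14  30 367] [349.4 217.4] [0.4692 0.1343 0.032 ]
scene [288 204  14  29 356] [294.5 217.7] [0.4398 0.0086 0.032 ]
board [ 391  207   74   70 2883] [[0.671, -0.169], [0.672, -0.339], [0.5, -0.327], [0.5, -0.162]] [ 0.5859 -0.2493  0.01  ]
base [ 217  245   64   24 1099] [[0.581, 0.267], [0.63, 0.261], [0.604, 0.109], [0.555, 0.116]] [0.5925 0.1881 0.012 ]
base [252 229  31  12 279] [[0.637, 0.178], [0.661, 0.175], [0.647, 0.101], [0.624, 0.105]] [0.6421 0.1396 0.012 ]
white [416 227  27  25 389] [[0.616, -0.221], [0.614, -0.281], [0.556, -0.276], [0.558, -0.216]] [ 0.5861 -0.2483  0.034 ]
```

View pics/crop1.png

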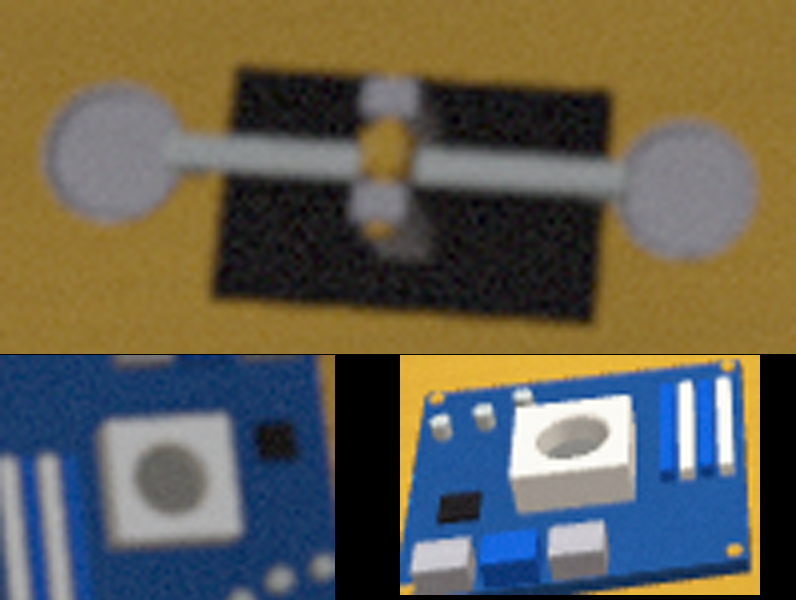

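Run:
```python
from m import *
s=snap('top'); t=snap('scene')
A=lambda u,v:(180+(u+.5)/5.9-.5,215+(v+.5)/5.9-.5)
F=lambda u,v:(395+(u+.5)/5-.5,215+(v-355+.5)/5-.5)
G=lambda u,v:(140+(u-400+.5)/4-.5,250+(v-355+.5)/4-.5)
L=ray(s,*A(114,153),.05);Rr=ray(s,*A(687,189),.05);print('dishes',L,Rr,(L+Rr)/2,np.linalg.norm(L-Rr),np.arctan2(-(L-Rr)[0],(L-Rr)[1]))
B=np.array([ray(s,*A(*q),.012) for q in((236,67),(611,93),(593,322),(212,297))]);print('base',B.round(3),B.mean(0))
W=np.array([ray(s,*F(*q),.034) for q in((104,422),(229,412),(241,530),(114,543))]);print('frame',W.round(4),W.mean(0))
print('open',ray(s,*F(171,479),.031))
W=np.array([ray(t,*G(*q),.034) for q in((518,407),(632,396),(634,464),(512,473))]);print('frame sc',W.round(4),W.mean(0)); print('open sc',ray(t,*G(573,435),.034))
# scene dishes ellipses
m=cv2.cvtColor(t['frame'],cv2.COLOR_RGB2BGR)
cv2.imwrite('pics/x.png',cv2.resize(m[215:275,315:465],None,fx=5,fy=5,interpolation=cv2.INTER_CUBIC))
for P in (L,Rr): print(proj(t,P))
```

```text
dishes [0.63465143 0.29771029 0.05      ] [0.59643672 0.07054612 0.05      ] [0.61554407 0.1841282  0.05      ] 0.23035609037122218 -0.16666461763582294
base [[0.676 0.254 0.012]
 [0.649 0.099 0.012]
 [0.554 0.115 0.012]
 [0.58  0.269 0.012]] [0.61472357 0.18425766 0.012     ]
frame [[ 0.6165 -0.2199  0.034 ]
 [ 0.6153 -0.2807  0.034 ]
 [ 0.557  -0.2771  0.034 ]
 [ 0.5569 -0.2158  0.034 ]] [ 0.58641628 -0.24837932  0.034     ]
open [ 0.58584176 -0.24847592  0.031     ]
frame sc [[ 0.5542 -0.2774  0.034 ]
 [ 0.5583 -0.219   0.034 ]
 [ 0.6167 -0.2195  0.034 ]
 [ 0.6098 -0.2794  0.034 ]] [ 0.58473749 -0.24882418  0.034     ]
open sc [ 0.58522588 -0.24941372  0.034     ]
[[443.95303059 240.82528766]]
[[336.03996968 245.17759725]]
```

View pics/x.png

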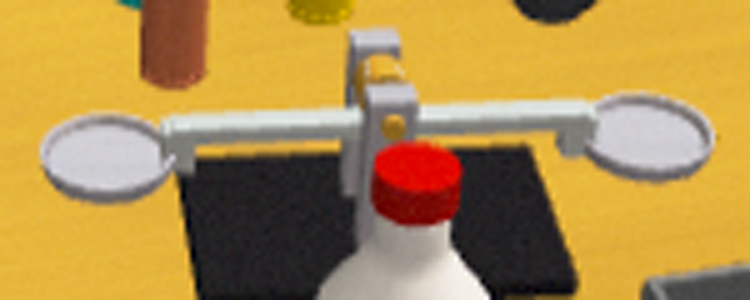

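>>> play_rows --rows '[{"linear": [0,0,0],"spin": -7.1},{"linear": [0,0,0],"spin": -7.1},{"linear": [0,0,0],"spin": -7.1},{"linear": [0,0,0],"spin": -7.1},{"linear": [0,0,0],"spin": -7.1},{"linear": [0,0,0],"spin": -7.1},{"linear": [0,0,0],"spin": -7.1},{"linear": [0,0,0],"spin": -7.1},{"linear": [0,0,0],"spin": -7.1},{"linear": [0,0,0],"spin": -0.5},{"linear": [0,0,0],"spin": 0}]' --claw 6

```text
time: 1.92
tool_pos: [0.1519, -0.5286, 0.2195]
ee_rot: [3.142, 0.0, 1.401]
wrist_force: [-0.2, -0.9, 0.1]
width: 0.0599
```

```bash
cat >> h.py <<'E'
from scipy.spatial.transform import Rotation as Ro
def to(P):
    o=robot.get_obs();R=Ro.from_euler('xyz',o['ee_rot']).as_matrix()
    d=R.T@(np.array(P)-o['tool_pos'])*100
    print('t',round(o['time'],2),'tcp',o['tool_pos'].round(4),'rot',o['ee_rot'].round(4),'F',o['wrist_force'].round(2),'w',round(o['width'],4),'| go cm',d.round(2),'n',int(np.ceil(np.linalg.norm(d)/4)))
E
python3 - <<'E'
from h import *
to((.4415,.009,.2184))
s=snap('top');t=snap('scene')
print(ray(s,259,153,.17),ray(t,398,252,.17))
E
```

```text
t 1.92 tcp [ 0.1519 -0.5286  0.2195] rot [3.1416e+00 1.0000e-04 1.4011e+00] F [-0.19 -0.91  0.05] w 0.0599 | go cm [57.88 19.47  0.11] n 16
[0.78803939 0.1295208  0.17      ] [0.80462637 0.12576785 0.17      ]
```

>>> play_rows --rows '[{"linear": [3.4,1.15,0],"spin": 0},{"linear": [3.4,1.15,0],"spin": 0},{"linear": [3.4,1.15,0],"spin": 0},{"linear": [3.4,1.15,0],"spin": 0},{"linear": [3.4,1.15,0],"spin": 0},{"linear": [3.4,1.15,0],"spin": 0},{"linear": [3.4,1.15,0],"spin": 0},{"linear": [3.4,1.15,0],"spin": 0},{"linear": [3.4,1.15,0],"spin": 0},{"linear": [3.4,1.15,0],"spin": 0},{"linear": [3.4,1.15,0],"spin": 0},{"linear": [3.4,1.15,0],"spin": 0}]'

```text
time: 3.02
tool_pos: [0.3563, -0.1476, 0.2198]
ee_rot: [3.14, 0.001, 1.402]
wrist_force: [0.7, -0.2, 0.5]
width: 0.0594
```

>>> play_rows --rows '[{"linear": [3.4,1.15,0],"spin": 0},{"linear": [3.4,1.15,0],"spin": 0},{"linear": [3.4,1.15,0],"spin": 0},{"linear": [3.4,1.15,1],"spin": 0},{"linear": [3.48,1.07,2],"spin": 0},{"linear": [0,0,2],"spin": 0},{"linear": [0,0,2],"spin": 0},{"linear": [0,0,0],"spin": 0},{"linear": [0,0,0],"spin": 0}]'

```text
time: 3.77
tool_pos: [0.4393, 0.01, 0.1487]
ee_rot: [-3.139, 0.0, 1.403]
wrist_force: [0.3, 0.5, 2.0]
width: 0.0601
```

Run:
```python
from h import *
to((.4415,.009,.041))
s=snap('top','a.png');t=snap('scene')
from m import blob
for st,ce,_ in blob(t,(0,90,60),(14,220,255),(280,180,365,240))[:4]: print(st,ce.round(1),ray(t,*ce,.032).round(4))
a=cv2.resize(t['frame'][140:240,240:373],None,fx=4,fy=4);b=cv2.resize(s['frame'][250:350,290:390],None,fx=2.6,fy=2.6)
im=np.zeros((400,795,3),np.uint8);im[:,:532]=a;im[:260,533:793]=b;cv2.imwrite('pics/a.png',im[:,:,::-1])
```

```text
t 3.77 tcp [0.4393 0.01   0.1487] rot [-3.1391e+00  3.0000e-04  1.4031e+00] F [0.28 0.5  1.97] w 0.0601 | go cm [-0.06  0.26 10.77] n 3
[343 203  14  30 366] [349.4 217.4] [0.4694 0.1343 0.032 ]
[288 204  14  29 358] [294.6 217.7] [0.4399 0.0087 0.032 ]
```

View pics/a.png

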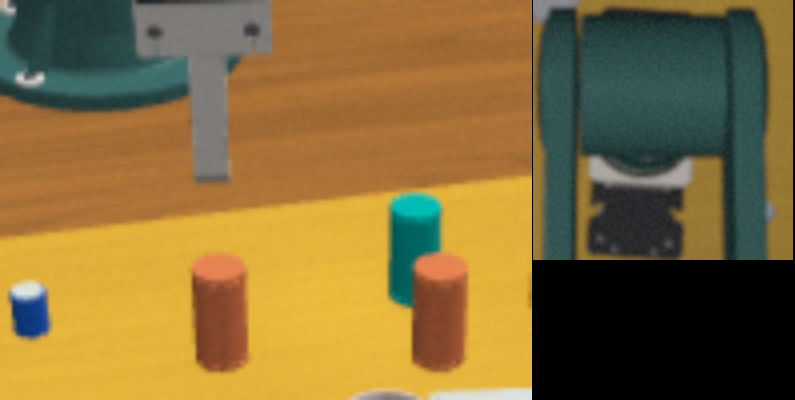

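>>> play_rows --rows '[{"linear": [0,0.1,2.5],"spin": 0},{"linear": [0,0,2.5],"spin": 0},{"linear": [0,0,2.5],"spin": 0},{"linear": [0,0,2.2],"spin": 0},{"linear": [0,0,1],"spin": 0},{"linear": [0,0,0],"spin": 0},{"linear": [0,0,0],"spin": 0}]'

```text
time: 4.45
tool_pos: [0.442, 0.0091, 0.0437]
ee_rot: [3.14, -0.0, 1.403]
wrist_force: [0.9, 0.2, 0.9]
width: 0.0603
```

>>> play_rows --rows '[{"linear": [0,0,0],"spin": 0},{"linear": [0,0,0],"spin": 0},{"linear": [0,0,0],"spin": 0},{"linear": [0,0,0],"spin": 0},{"linear": [0,0,0],"spin": 0},{"linear": [0,0,0],"spin": 0}]' --claw 2.5

```text
time: 4.95
tool_pos: [0.4419, 0.0095, 0.0433]
ee_rot: [3.139, 0.0, 1.404]
wrist_force: [-0.3, -0.2, 4.1]
width: 0.0317
```

>>> play_rows --rows '[{"linear": [0,0,-2],"spin": 0},{"linear": [0,0,-4],"spin": 0},{"linear": [0,0,-4],"spin": 0},{"linear": [0,0,-2],"spin": 0},{"linear": [0,0,0],"spin": 0},{"linear": [0,0,0],"spin": 0},{"linear": [0,0,0],"spin": 0},{"linear": [0,0,0],"spin": 0}]'

```text
time: 5.62
tool_pos: [0.4392, 0.0098, 0.1591]
ee_rot: [-3.135, 0.0, 1.404]
wrist_force: [-0.2, -0.2, -3.4]
width: 0.032
```

Run:
```python
from h import *
for i in range(3): snap('scene');to((.5965,.071,.141))
```

```text
t 5.67 tcp [0.4394 0.0098 0.1594] rot [-3.1357e+00  4.0000e-04  1.4038e+00] F [-0.38 -0.02 -3.73] w 0.0318 | go cm [ 8.65 14.49  1.75] n 5
t 5.72 tcp [0.4396 0.0097 0.1598] rot [-3.1365e+00  4.0000e-04  1.4038e+00] F [ 0.77  0.14 -3.02] w 0.0318 | go cm [ 8.65 14.46  1.8 ] n 5
t 5.77 tcp [0.4399 0.0097 0.1603] rot [-3.1374e+00  4.0000e-04  1.4038e+00] F [-0.12 -0.82 -3.63] w 0.0319 | go cm [ 8.65 14.43  1.87] n 5
```

>>> play_rows --rows '[{"linear": [1.4,2.4,0],"spin": 0},{"linear": [1.44,2.4,0],"spin": 0},{"linear": [1.44,2.4,0],"spin": 0},{"linear": [1.44,2.4,0],"spin": 0},{"linear": [1.44,2.4,0],"spin": 0},{"linear": [1.44,2.4,0],"spin": 0},{"linear": [0,0,2],"spin": 0},{"linear": [0,0,2],"spin": 0},{"linear": [0,0,0.5],"spin": 0},{"linear": [0,0,0],"spin": 0},{"linear": [0,0,0],"spin": 0},{"linear": [0,0,0],"spin": 0}]'

```text
time: 6.77
tool_pos: [0.5979, 0.0703, 0.1188]
ee_rot: [3.139, -0.0, 1.404]
wrist_force: [-0.3, -0.1, -3.1]
width: 0.0321
```

Run:
```python
from h import *
to((.5965,.071,.0893))
t=snap('scene','b.png');s=snap('top')
a=cv2.resize(t['frame'][195:275,300:433],None,fx=4,fy=4);b=cv2.resize(s['frame'][205:285,250:350],None,fx=2.6,fy=2.6)
im=np.zeros((400,795,3),np.uint8);im[:320,:532]=a;im[:208,533:793]=b;cv2.imwrite('pics/b.png',im[:,:,::-1])
```

```text
t 6.77 tcp [0.5979 0.0703 0.1188] rot [ 3.1395e+00 -3.0000e-04  1.4036e+00] F [-0.33 -0.09 -3.11] w 0.0321 | go cm [ 0.04 -0.16  2.95] n 1
```

View pics/b.png

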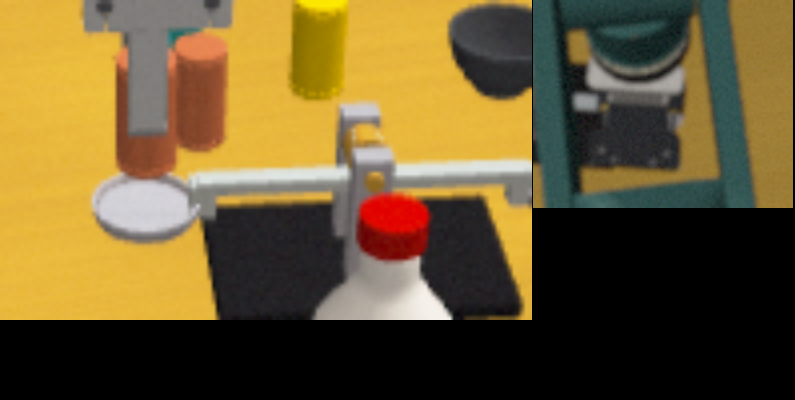

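>>> play_rows --rows '[{"linear": [0,0,1],"spin": 0},{"linear": [0,0,1],"spin": 0},{"linear": [0,0,0.5],"spin": 0},{"linear": [0,0,0.4],"spin": 0},{"linear": [0,0,0.1],"spin": 0},{"linear": [0,0,0],"spin": 0},{"linear": [0,0,0],"spin": 0}]'

```text
time: 7.45
tool_pos: [0.5975, 0.0703, 0.0875]
ee_rot: [3.141, 0.0, 1.404]
wrist_force: [0.0, -0.4, -3.2]
width: 0.0317
```

>>> play_rows --rows '[{"linear": [0,0,0],"spin": 0},{"linear": [0,0,0],"spin": 0},{"linear": [0,0,0],"spin": 0},{"linear": [0,0,0],"spin": 0},{"linear": [0,0,0],"spin": 0},{"linear": [0,0,0],"spin": 0},{"linear": [0,0,0],"spin": 0},{"linear": [0,0,-2],"spin": 0},{"linear": [0,0,-4],"spin": 0},{"linear": [0,0,-3],"spin": 0},{"linear": [0,0,0],"spin": 0}]' --claw 6

```text
time: 8.37
tool_pos: [0.6011, 0.0706, 0.1861]
ee_rot: [3.127, -0.003, 1.404]
wrist_force: [0.1, 0.2, 0.8]
width: 0.0602
```

Run:
```python
from h import *
from m import blob
t=snap('scene','c.png')
to((.4705,.135,.16))
for st,ce,_ in blob(t,(0,90,60),(14,220,255),(280,180,375,260))[:4]: print(st,ce.round(1),ray(t,*ce,.032).round(4),ray(t,*ce,.061).round(4))
a=cv2.resize(t['frame'][175:295,300:460],None,fx=4.9,fy=4.9);cv2.imwrite('pics/c.png',a[:,:,::-1])
```

```text
t 8.42 tcp [0.5999 0.0706 0.1828] rot [ 3.1318e+00 -1.8000e-03  1.4039e+00] F [ 0.31  0.04 -0.83] w 0.0599 | go cm [  4.2  -13.85   2.15] n 4
[327 225  19  33 449] [336.3 240.7] [0.5555 0.0814 0.032 ] [0.596  0.0713 0.061 ]
[343 203  14  30 367] [349.4 217.4] [0.4693 0.1343 0.032 ] [0.5136 0.1218 0.061 ]
```

View pics/c.png

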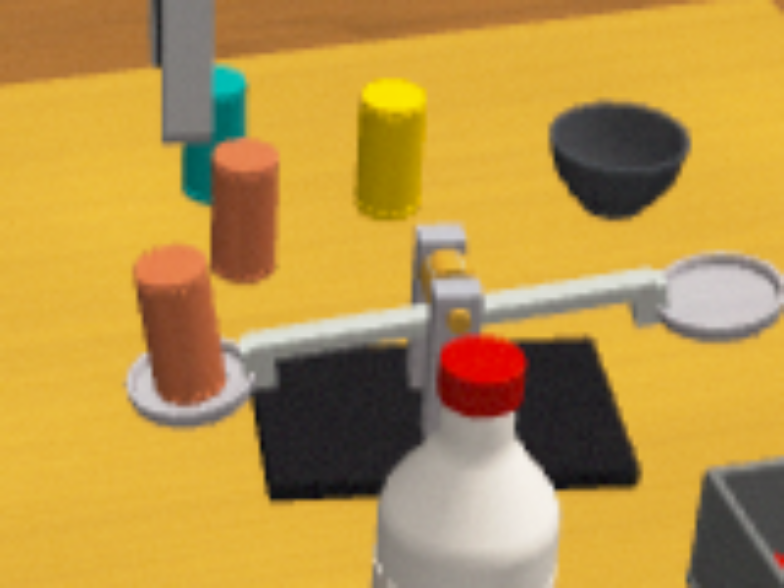

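>>> play_rows --rows '[{"linear": [0.84,-2.77,0.4],"spin": 0},{"linear": [0.84,-2.77,0.4],"spin": 0},{"linear": [0.84,-2.77,0.4],"spin": 0},{"linear": [0.84,-2.77,0.4],"spin": 0},{"linear": [0.84,-2.7,0.5],"spin": 0},{"linear": [0,0,2.5],"spin": 0},{"linear": [0,0,2.5],"spin": 0},{"linear": [0,0,0],"spin": 0},{"linear": [0,0,0],"spin": 0}]'

```text
time: 9.17
tool_pos: [0.4666, 0.1345, 0.1042]
ee_rot: [-3.136, 0.002, 1.404]
wrist_force: [-0.1, 0.2, 0.0]
width: 0.0598
```

Run:
```python
from h import *
to((.4708,.135,.043))
```

```text
t 9.17 tcp [0.4666 0.1345 0.1042] rot [-3.1364e+00  1.9000e-03  1.4039e+00] F [-0.1   0.24  0.01] w 0.0598 | go cm [0.13 0.44 6.12] n 2
```

>>> play_rows --rows '[{"linear": [0,0.2,2.5],"spin": 0},{"linear": [0,0,2],"spin": 0},{"linear": [0,0,1.6],"spin": 0},{"linear": [0,0,0],"spin": 0},{"linear": [0,0,0],"spin": 0},{"linear": [0,0,0],"spin": 0}]'

```text
time: 9.67
tool_pos: [0.472, 0.1345, 0.0473]
ee_rot: [3.139, -0.001, 1.403]
wrist_force: [0.5, -0.2, 0.2]
width: 0.0598
```

>>> play_rows --rows '[{"linear": [0,0,0],"spin": 0},{"linear": [0,0,0],"spin": 0},{"linear": [0,0,0],"spin": 0},{"linear": [0,0,0],"spin": 0},{"linear": [0,0,0],"spin": 0},{"linear": [0,0,0],"spin": 0}]' --claw 2.5

```text
time: 10.17
tool_pos: [0.4709, 0.1345, 0.046]
ee_rot: [3.141, -0.0, 1.404]
wrist_force: [0.4, 0.7, 2.1]
width: 0.0319
```

>>> play_rows --rows '[{"linear": [0,0,-2],"spin": 0},{"linear": [0,0,-4],"spin": 0},{"linear": [0,0,-4],"spin": 0},{"linear": [0,0,-4],"spin": 0},{"linear": [0,0,-1],"spin": 0},{"linear": [0,0,0],"spin": 0},{"linear": [0,0,0],"spin": 0},{"linear": [0,0,0],"spin": 0},{"linear": [0,0,0],"spin": 0}]'

```text
time: 10.92
tool_pos: [0.4688, 0.1342, 0.1921]
ee_rot: [-3.136, 0.002, 1.404]
wrist_force: [0.6, 0.1, -1.0]
width: 0.0319
```

Run:
```python
from h import *
to((.635,.301,.16))
```

```text
t 10.92 tcp [0.4688 0.1342 0.1921] rot [-3.1358e+00  2.1000e-03  1.4038e+00] F [ 0.56  0.08 -1.05] w 0.0319 | go cm [19.22 13.63  3.09] n 6
```

>>> play_rows --rows '[{"linear": [2.4,1.7,0],"spin": 0},{"linear": [2.4,1.7,0],"spin": 0},{"linear": [2.4,1.7,0],"spin": 0},{"linear": [2.4,1.7,0],"spin": 0},{"linear": [2.4,1.7,0],"spin": 0},{"linear": [2.4,1.7,0],"spin": 0},{"linear": [2.4,1.7,0.5],"spin": 0},{"linear": [2.4,1.6,1],"spin": 0},{"linear": [0,0,2],"spin": 0},{"linear": [0,0,1.5],"spin": 0},{"linear": [0,0,0],"spin": 0},{"linear": [0,0,0],"spin": 0}]'

```text
time: 11.92
tool_pos: [0.6339, 0.3008, 0.1414]
ee_rot: [-3.135, 0.004, 1.404]
wrist_force: [0.4, 0.5, 0.4]
width: 0.0322
```

Run:
```python
from h import *
t=snap('scene','d.png')
to((.635,.301,.111))
a=cv2.resize(t['frame'][175:275,360:500],None,fx=4.9,fy=4.9);cv2.imwrite('pics/d.png',a[:,:,::-1])
```

```text
t 11.97 tcp [0.6348 0.301  0.1439] rot [-3.1390e+00  1.6000e-03  1.4037e+00] F [-0.17  0.55 -0.56] w 0.0321 | go cm [0.01 0.02 3.29] n 1
```

View pics/d.png

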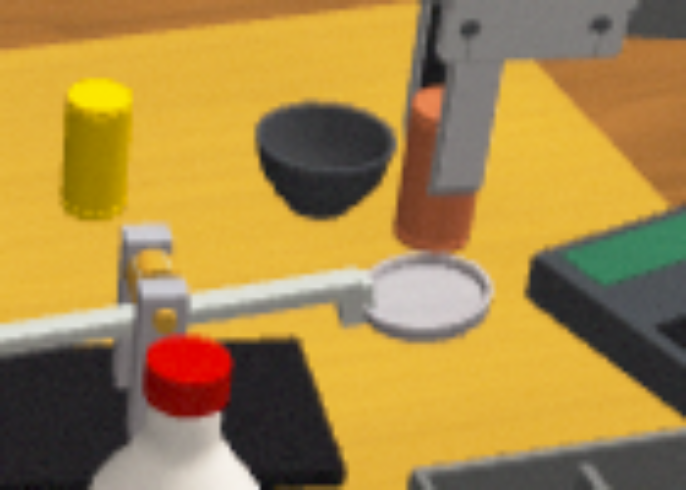

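>>> play_rows --rows '[{"linear": [0,0,1.2],"spin": 0},{"linear": [0,0,1],"spin": 0},{"linear": [0,0,0.6],"spin": 0},{"linear": [0,0,0.4],"spin": 0},{"linear": [0,0,0.2],"spin": 0},{"linear": [0,0,0],"spin": 0},{"linear": [0,0,0],"spin": 0}]'

```text
time: 12.55
tool_pos: [0.6355, 0.3013, 0.1118]
ee_rot: [3.141, -0.0, 1.404]
wrist_force: [-0.1, -0.0, -0.5]
width: 0.0322
```

>>> play_rows --rows '[{"linear": [0,0,0],"spin": 0},{"linear": [0,0,0],"spin": 0},{"linear": [0,0,0],"spin": 0},{"linear": [0,0,0],"spin": 0},{"linear": [0,0,0],"spin": 0},{"linear": [0,0,0],"spin": 0},{"linear": [0,0,-2],"spin": 0},{"linear": [0,0,-4],"spin": 0},{"linear": [0,0,-3],"spin": 0},{"linear": [0,0,0],"spin": 0},{"linear": [0,0,0],"spin": 0},{"linear": [0,0,0],"spin": 0}]' --claw 6

```text
time: 13.55
tool_pos: [0.6353, 0.3012, 0.2009]
ee_rot: [-3.141, 0.0, 1.404]
wrist_force: [0.4, 0.7, -0.9]
width: 0.0601
```

Run:
```python
from h import *
from m import blob
t=snap('scene','e.png')
to((.596,.074,.16))
for st,ce,_ in blob(t,(0,90,60),(14,220,255),(280,180,475,260))[:4]: print(st,ce.round(1),ray(t,*ce,.061).round(4))
a=cv2.resize(t['frame'][165:285,310:470],None,fx=4.9,fy=4.9);cv2.imwrite('pics/e.png',a[:,:,::-1])
```

```text
t 13.6 tcp [0.6348 0.301  0.1994] rot [-3.1389e+00  1.7000e-03  1.4038e+00] F [ 0.54 -1.   -0.97] w 0.06 | go cm [-23.03  -0.04   3.98] n 6
[439 208  16  33 476] [446.2 224.2] [0.5908 0.3206 0.061 ]
[328 224  17  32 448] [336.1 239.4] [0.591 0.072 0.061]
```

View pics/e.png

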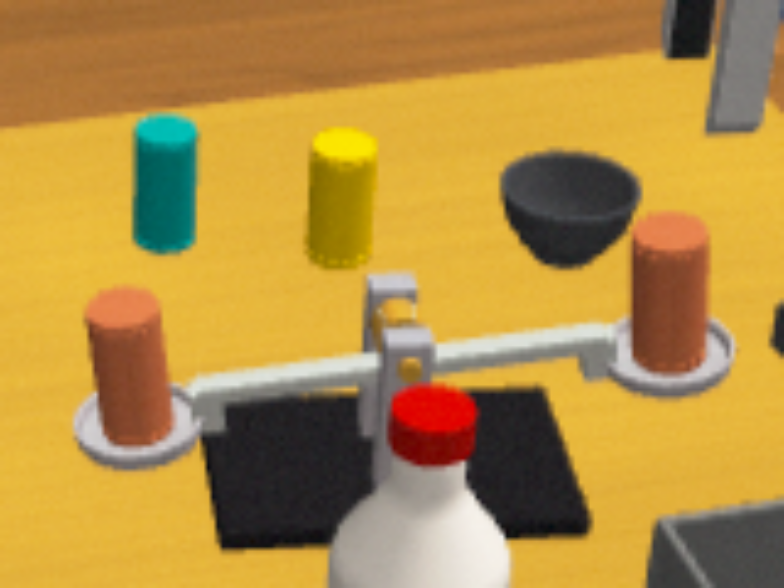

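>>> play_rows --rows '[{"linear": [-2.5,0,0],"spin": 0},{"linear": [-3,0,0],"spin": 0},{"linear": [-3,0,0],"spin": 0},{"linear": [-3,0,0],"spin": 0},{"linear": [-3,0,0],"spin": 0},{"linear": [-3,0,0],"spin": 0},{"linear": [-3,0,0],"spin": 0},{"linear": [-2.9,0,0],"spin": 0},{"linear": [0,0,3],"spin": 0},{"linear": [0,0,3],"spin": 0},{"linear": [0,0,0],"spin": 0},{"linear": [0,0,0],"spin": 0}]'

```text
time: 14.6
tool_pos: [0.594, 0.0704, 0.1375]
ee_rot: [-3.133, 0.002, 1.404]
wrist_force: [0.2, 1.4, 0.1]
width: 0.0599
```

Run:
```python
from h import *
to((.5965,.070,.078))
```

```text
t 14.6 tcp [0.594  0.0704 0.1375] rot [-3.1331e+00  1.7000e-03  1.4036e+00] F [0.16 1.38 0.06] w 0.0599 | go cm [0.01 0.3  5.94] n 2
```

>>> play_rows --rows '[{"linear": [0,0.1,1.5],"spin": 0},{"linear": [0,0,2],"spin": 0},{"linear": [0,0,1.6],"spin": 0},{"linear": [0,0,1],"spin": 0},{"linear": [0,0,0],"spin": 0},{"linear": [0,0,0],"spin": 0},{"linear": [0,0,0],"spin": 0}]'

```text
time: 15.18
tool_pos: [0.5987, 0.0707, 0.0823]
ee_rot: [3.139, -0.0, 1.404]
wrist_force: [0.7, -0.3, 0.1]
width: 0.0598
```

>>> play_rows --rows '[{"linear": [0,0,0],"spin": 0},{"linear": [0,0,0],"spin": 0},{"linear": [0,0,0],"spin": 0},{"linear": [0,0,0],"spin": 0},{"linear": [0,0,0],"spin": 0},{"linear": [0,0,0],"spin": 0}]' --claw 2.5

```text
time: 15.68
tool_pos: [0.5978, 0.0704, 0.0807]
ee_rot: [3.141, -0.0, 1.404]
wrist_force: [-0.3, -0.2, 0.2]
width: 0.0321
```

>>> play_rows --rows '[{"linear": [0,0,-0.3],"spin": 0},{"linear": [0,0,-0.3],"spin": 0},{"linear": [0,0,-0.3],"spin": 0},{"linear": [0,0,-0.3],"spin": 0},{"linear": [0,0,-0.3],"spin": 0},{"linear": [0,0,-0.3],"spin": 0},{"linear": [0,0,-0.3],"spin": 0},{"linear": [0,0,-0.4],"spin": 0},{"linear": [0,0,-0.5],"spin": 0},{"linear": [0,0,-1],"spin": 0},{"linear": [0,0,-2],"spin": 0},{"linear": [0,0,-2],"spin": 0}]'

```text
time: 16.68
tool_pos: [0.5969, 0.0705, 0.1607]
ee_rot: [-3.14, 0.0, 1.404]
wrist_force: [0.1, -0.0, -2.0]
width: 0.0323
```

>>> play_rows --rows '[{"linear": [0,0,-1],"spin": 0},{"linear": [0,0,0],"spin": 0},{"linear": [0,0,0],"spin": 0},{"linear": [0,0,0],"spin": 0},{"linear": [0,0,0],"spin": 0}]'

```text
time: 17.1
tool_pos: [0.5967, 0.0704, 0.1686]
ee_rot: [-3.138, 0.001, 1.404]
wrist_force: [-0.3, 0.9, -3.8]
width: 0.0319
```

Run:
```python
from h import *
from m import blob
t=snap('scene','f.png')
to((.46,-.06,.16))
for st,ce,_ in blob(t,(0,90,60),(14,220,255),(280,150,475,260))[:4]: print(st,ce.round(1),ray(t,*ce,.07).round(4))
a=cv2.resize(t['frame'][165:285,310:470],None,fx=4.9,fy=4.9);cv2.imwrite('pics/f.png',a[:,:,::-1])
```

```text
t 17.15 tcp [0.5967 0.0704 0.1686] rot [-3.1384e+00  7.0000e-04  1.4038e+00] F [ 0.32  0.18 -2.9 ] w 0.0318 | go cm [-15.13 -11.31   0.91] n 5
[436 217  20  33 474] [445.2 232.9] [0.6344 0.2981 0.07  ]
[327 184  19  37 301] [335.9 207.1] [0.4774 0.0996 0.07  ]
```

View pics/f.png

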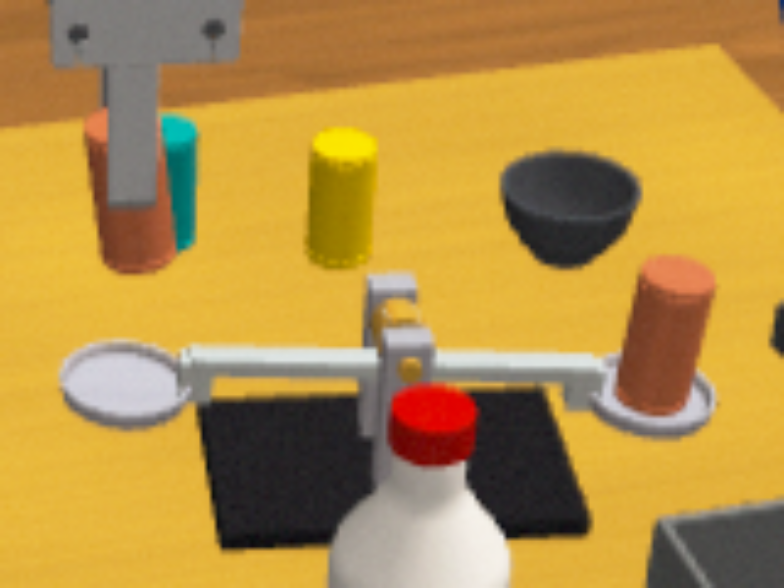

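>>> play_rows --rows '[{"linear": [-1.6,-2.5,0],"spin": 0},{"linear": [-1.6,-2.5,0],"spin": 0},{"linear": [-1.6,-2.5,0],"spin": 0},{"linear": [-1.6,-2.5,0],"spin": 0},{"linear": [-1.8,-2.5,1],"spin": 0},{"linear": [0,0,2.5],"spin": 0},{"linear": [0,0,2.5],"spin": 0},{"linear": [0,0,2],"spin": 0},{"linear": [0,0,2],"spin": 0},{"linear": [0,0,1],"spin": 0},{"linear": [0,0,0],"spin": 0},{"linear": [0,0,0],"spin": 0}]'

```text
time: 18.15
tool_pos: [0.4603, 0.0104, 0.0601]
ee_rot: [-3.14, 0.0, 1.404]
wrist_force: [0.7, 0.4, -3.5]
width: 0.0319
```

>>> play_rows --rows '[{"linear": [0,0,0],"spin": 0},{"linear": [0,0,0.3],"spin": 0},{"linear": [0,0,0.2],"spin": 0},{"linear": [0,0,0.1],"spin": 0},{"linear": [0,0,0],"spin": 0},{"linear": [0,0,0],"spin": 0}]'

```text
time: 18.65
tool_pos: [0.4607, 0.0103, 0.0546]
ee_rot: [3.141, 0.0, 1.404]
wrist_force: [-0.4, -0.2, -3.3]
width: 0.0319
```

>>> play_rows --rows '[{"linear": [0,0,0.2],"spin": 0},{"linear": [0,0,0.1],"spin": 0},{"linear": [0,0,0.1],"spin": 0},{"linear": [0,0,0],"spin": 0},{"linear": [0,0,0],"spin": 0},{"linear": [0,0,0],"spin": 0}]'

```text
time: 19.15
tool_pos: [0.4607, 0.0103, 0.0504]
ee_rot: [-3.142, 0.0, 1.404]
wrist_force: [-0.4, -0.1, -2.8]
width: 0.0322
```

>>> play_rows --rows '[{"linear": [0,0,0.1],"spin": 0},{"linear": [0,0,0.1],"spin": 0},{"linear": [0,0,0],"spin": 0},{"linear": [0,0,0],"spin": 0},{"linear": [0,0,0],"spin": 0}]'

```text
time: 19.57
tool_pos: [0.4609, 0.0105, 0.0499]
ee_rot: [3.141, -0.0, 1.404]
wrist_force: [-3.2, 1.1, 4.9]
width: 0.0317
```

>>> play_rows --rows '[{"linear": [0,0,0],"spin": 0},{"linear": [0,0,0],"spin": 0},{"linear": [0,0,0],"spin": 0},{"linear": [0,0,0],"spin": 0},{"linear": [0,0,0],"spin": 0},{"linear": [0,0,0],"spin": 0}]' --claw 6

```text
time: 20.07
tool_pos: [0.4607, 0.0103, 0.0484]
ee_rot: [3.142, 0.0, 1.404]
wrist_force: [0.6, 0.4, 0.9]
width: 0.0596
```

>>> play_rows --rows '[{"linear": [0,0,-0.1],"spin": 7},{"linear": [0,0,0],"spin": 7},{"linear": [0,0,0],"spin": 7},{"linear": [0,0,0],"spin": 7},{"linear": [0,0,0],"spin": 7},{"linear": [0,0,0],"spin": 7},{"linear": [0,0,0],"spin": 7},{"linear": [0,0,0],"spin": 7},{"linear": [0,0,0],"spin": 7},{"linear": [0,0,0],"spin": 7},{"linear": [0,0,0],"spin": 7},{"linear": [0,0,0],"spin": 7}]'

```text
time: 21.07
tool_pos: [0.4607, 0.0103, 0.0494]
ee_rot: [3.141, 0.0, -0.068]
wrist_force: [0.2, 0.2, 0.0]
width: 0.06
```

>>> play_rows --rows '[{"linear": [0,0,0],"spin": 6},{"linear": [0,0,-0.2],"spin": 0},{"linear": [0,0,0],"spin": 0},{"linear": [0,0,0],"spin": 0}]'

```text
time: 21.4
tool_pos: [0.4608, 0.0103, 0.0516]
ee_rot: [3.142, -0.0, -0.165]
wrist_force: [0.9, 0.4, 1.0]
width: 0.0597
```

Run:
```python
from h import *
t=snap('scene','g.png')
to((.4608,.0104,.042))
from m import blob
for st,ce,_ in blob(t,(0,90,60),(14,220,255),(280,180,475,260))[:4]: print(st,ce.round(1),ray(t,*ce,.032).round(4))
```

```text
t 21.45 tcp [0.4608 0.0103 0.0516] rot [ 3.1415e+00 -3.0000e-04 -1.6520e-01] F [1.2  0.29 0.15] w 0.0595 | go cm [ 0.   -0.01  0.96] n 1
[436 217  20  33 476] [445.2 232.9] [0.5829 0.3256 0.032 ]
[291 207  15  30 369] [297.9 221.3] [0.4574 0.0135 0.032 ]
```

>>> play_rows --rows '[{"linear": [0,0,0.5],"spin": 0},{"linear": [0,0,0.4],"spin": 0},{"linear": [0,0,0],"spin": 0},{"linear": [0,0,0],"spin": 0}]'

```text
time: 21.78
tool_pos: [0.4601, 0.0104, 0.0418]
ee_rot: [3.141, 0.001, -0.167]
wrist_force: [0.4, -0.1, 1.0]
width: 0.0602
```

>>> play_rows --rows '[{"linear": [0,0,0],"spin": 0},{"linear": [0,0,0],"spin": 0},{"linear": [0,0,0],"spin": 0},{"linear": [0,0,0],"spin": 0},{"linear": [0,0,0],"spin": 0},{"linear": [0,0,0],"spin": 0},{"linear": [0,0,0],"spin": 0}]' --claw 2.5

```text
time: 22.37
tool_pos: [0.4612, 0.0109, 0.0429]
ee_rot: [-3.14, -0.001, -0.167]
wrist_force: [1.6, 3.6, 2.3]
width: 0.0326
```

>>> play_rows --rows '[{"linear": [0,0,-1.5],"spin": 0},{"linear": [0,0,-3],"spin": 0},{"linear": [0,0,-3],"spin": 0},{"linear": [0,0,-2],"spin": 0},{"linear": [0,0,0],"spin": 0},{"linear": [0,0,0],"spin": 0},{"linear": [0,0,0],"spin": 0}]'

```text
time: 22.95
tool_pos: [0.4591, 0.0102, 0.135]
ee_rot: [3.141, 0.004, -0.167]
wrist_force: [-0.1, -0.4, -4.0]
width: 0.0326
```

Run:
```python
from h import *
to((.5857,-.2487,.13))
```

```text
t 22.95 tcp [0.4591 0.0102 0.135 ] rot [ 3.1406  0.0043 -0.1672] F [-0.15 -0.45 -4.01] w 0.0326 | go cm [16.79 23.42  0.45] n 8
```

>>> play_rows --rows '[{"linear": [1.8,2.5,0],"spin": 0},{"linear": [1.88,2.6,0],"spin": 0},{"linear": [1.88,2.6,0],"spin": 0},{"linear": [1.88,2.6,0],"spin": 0},{"linear": [1.88,2.6,0],"spin": 0},{"linear": [1.88,2.6,0],"spin": 0},{"linear": [1.88,2.6,0],"spin": 0},{"linear": [1.88,2.6,0],"spin": 0},{"linear": [1.7,2.6,1],"spin": 0},{"linear": [0,0,2],"spin": 0},{"linear": [0,0,0],"spin": 0},{"linear": [0,0,0],"spin": 0}]'

```text
time: 23.95
tool_pos: [0.5835, -0.2458, 0.1024]
ee_rot: [-3.138, 0.01, -0.167]
wrist_force: [-0.3, 0.3, -2.8]
width: 0.032
```

>>> play_rows --rows '[{"linear": [0,0,0],"spin": 0},{"linear": [0,0,0],"spin": 0},{"linear": [0,0,0],"spin": 0}]'

```text
time: 24.2
tool_pos: [0.5866, -0.2465, 0.1089]
ee_rot: [3.141, -0.002, -0.166]
wrist_force: [1.4, -0.4, -3.8]
width: 0.0319
```

Run:
```python
from h import *
to((.5857,-.2487,.08))
t=snap('scene','g.png')
for d in ((.5857,-.2487,.034),): print(proj(t,d))
o=robot.get_obs()['tool_pos']
# predicted outline of held slug if upright
for z in (o[2]-.0429,o[2]-.0429+.064): print('foot/top',proj(t,[o[0],o[1],z]))
from m import blob
for st,ce,_ in blob(t,(0,90,60),(14,220,255),(120,200,250,330))[:2]: print(st,ce.round(1))
a=cv2.resize(t['frame'][220:315,120:245],None,fx=6.2,fy=6.2,interpolation=cv2.INTER_CUBIC);cv2.imwrite('pics/g.png',a[:,:,::-1])
```

```text
t 24.2 tcp [ 0.5866 -0.2465  0.1089] rot [ 3.1409e+00 -1.9000e-03 -1.6580e-01] F [ 1.36 -0.42 -3.78] w 0.0319 | go cm [-0.06  0.23  2.89] n 1
[[183.23171793 269.7139112 ]]
foot/top [[181.68235836 257.2734219 ]]
foot/top [[176.20153356 230.77854222]]
[167 227  22  34 519] [177.9 243.4]
```

View pics/g.png

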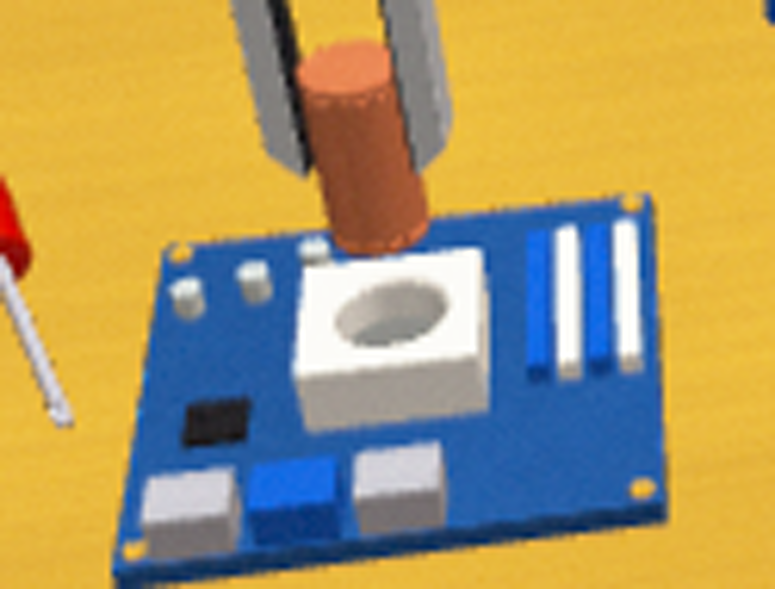

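>>> play_rows --rows '[{"linear": [0,0.16,0.8],"spin": 0},{"linear": [0,0,1],"spin": 0},{"linear": [0,0,0.6],"spin": 0},{"linear": [0,0,0.3],"spin": 0},{"linear": [0,0,0],"spin": 0},{"linear": [0,0,0],"spin": 0},{"linear": [0,0,0],"spin": 0},{"linear": [0,0,0],"spin": 0}]'

```text
time: 24.92
tool_pos: [0.5863, -0.2489, 0.081]
ee_rot: [3.141, -0.001, -0.167]
wrist_force: [0.5, -0.7, -3.3]
width: 0.0321
```

>>> play_rows --rows '[{"linear": [0,0,0.1],"spin": 0},{"linear": [0,0,0.1],"spin": 0},{"linear": [0,0,0],"spin": 0},{"linear": [0,0,0],"spin": 0}]'

```text
time: 25.25
tool_pos: [0.5859, -0.2487, 0.0785]
ee_rot: [3.142, 0.0, -0.167]
wrist_force: [0.8, 0.1, -3.2]
width: 0.0321
```

>>> play_rows --rows '[{"linear": [0,0,0.1],"spin": 0},{"linear": [0,0,0.1],"spin": 0},{"linear": [0,0,0],"spin": 0},{"linear": [0,0,0],"spin": 0}]'

```text
time: 25.58
tool_pos: [0.5859, -0.2487, 0.0763]
ee_rot: [-3.142, 0.0, -0.167]
wrist_force: [-0.2, -1.2, -3.9]
width: 0.0323
```

>>> play_rows --rows '[{"linear": [0,0,0.1],"spin": 0},{"linear": [0,0,0],"spin": 0},{"linear": [0,0,0],"spin": 0}]'

```text
time: 25.83
tool_pos: [0.5859, -0.2487, 0.0754]
ee_rot: [3.142, 0.0, -0.167]
wrist_force: [0.4, 0.0, -3.1]
width: 0.0319
```

>>> play_rows --rows '[{"linear": [0,0,0.1],"spin": 0},{"linear": [0,0,0.05],"spin": 0},{"linear": [0,0,0],"spin": 0},{"linear": [0,0,0],"spin": 0}]'

```text
time: 26.17
tool_pos: [0.5859, -0.2487, 0.0739]
ee_rot: [-3.142, 0.0, -0.167]
wrist_force: [0.8, -0.3, -3.4]
width: 0.0324
```

>>> play_rows --rows '[{"linear": [0,0,0.1],"spin": 0},{"linear": [0,0,0],"spin": 0},{"linear": [0,0,0],"spin": 0}]'

```text
time: 26.42
tool_pos: [0.5859, -0.2487, 0.0729]
ee_rot: [-3.142, 0.0, -0.167]
wrist_force: [0.0, 0.7, -3.1]
width: 0.0323
```

>>> play_rows --rows '[{"linear": [0,0,0.1],"spin": 0},{"linear": [0,0,0.05],"spin": 0},{"linear": [0,0,0],"spin": 0},{"linear": [0,0,0],"spin": 0}]'

```text
time: 26.75
tool_pos: [0.5861, -0.2487, 0.0715]
ee_rot: [3.141, -0.0, -0.167]
wrist_force: [1.0, -0.3, -4.1]
width: 0.0323
```

>>> play_rows --rows '[{"linear": [0,0,0.1],"spin": 0},{"linear": [0,0,0],"spin": 0},{"linear": [0,0,0],"spin": 0}]'

```text
time: 27.0
tool_pos: [0.5861, -0.2487, 0.0705]
ee_rot: [3.141, -0.0, -0.167]
wrist_force: [1.8, 0.8, -4.3]
width: 0.032
```

>>> play_rows --rows '[{"linear": [0.03,0,0.1],"spin": 0},{"linear": [0,0,0.05],"spin": 0},{"linear": [0,0,0],"spin": 0},{"linear": [0,0,0],"spin": 0}]'

```text
time: 27.33
tool_pos: [0.5862, -0.2487, 0.0688]
ee_rot: [3.142, 0.0, -0.167]
wrist_force: [0.8, 0.3, -3.7]
width: 0.0316
```

>>> play_rows --rows '[{"linear": [0,0,0.1],"spin": 0},{"linear": [0,0,0],"spin": 0},{"linear": [0,0,0],"spin": 0}]'

```text
time: 27.58
tool_pos: [0.5862, -0.2487, 0.0679]
ee_rot: [3.142, 0.0, -0.167]
wrist_force: [0.6, -0.7, -3.6]
width: 0.0321
```

>>> play_rows --rows '[{"linear": [0,0,0.1],"spin": 0},{"linear": [0,0,0.05],"spin": 0},{"linear": [0,0,0],"spin": 0},{"linear": [0,0,0],"spin": 0}]'

```text
time: 27.92
tool_pos: [0.5862, -0.2487, 0.0664]
ee_rot: [3.142, 0.0, -0.167]
wrist_force: [0.2, 0.1, -2.8]
width: 0.0322
```

>>> play_rows --rows '[{"linear": [0,0,0.1],"spin": 0},{"linear": [0,0,0],"spin": 0},{"linear": [0,0,0],"spin": 0}]'

```text
time: 28.17
tool_pos: [0.5862, -0.2487, 0.0654]
ee_rot: [3.142, 0.0, -0.167]
wrist_force: [0.8, -0.0, -2.7]
width: 0.0318
```

>>> play_rows --rows '[{"linear": [0,0,0.1],"spin": 0},{"linear": [0,0,0],"spin": 0},{"linear": [0,0,0],"spin": 0},{"linear": [0,0,0],"spin": 0}]'

```text
time: 28.5
tool_pos: [0.5862, -0.2488, 0.0644]
ee_rot: [3.142, 0.0, -0.167]
wrist_force: [1.3, 0.3, -3.8]
width: 0.0315
```

>>> play_rows --rows '[{"linear": [0,0,0.1],"spin": 0},{"linear": [0,0,0],"spin": 0},{"linear": [0,0,0],"spin": 0}]'

```text
time: 28.75
tool_pos: [0.5863, -0.2487, 0.0634]
ee_rot: [3.142, -0.0, -0.167]
wrist_force: [0.8, 0.3, -4.2]
width: 0.0317
```

>>> play_rows --rows '[{"linear": [0,0,0.1],"spin": 0},{"linear": [0,0,0.05],"spin": 0},{"linear": [0,0,0],"spin": 0},{"linear": [0,0,0],"spin": 0}]'

```text
time: 29.08
tool_pos: [0.5863, -0.2487, 0.0619]
ee_rot: [3.142, 0.0, -0.167]
wrist_force: [0.8, -0.0, -3.8]
width: 0.0325
```

>>> play_rows --rows '[{"linear": [0,0,0.1],"spin": 0},{"linear": [0,0,0],"spin": 0},{"linear": [0,0,0],"spin": 0}]'

```text
time: 29.33
tool_pos: [0.5863, -0.2488, 0.0614]
ee_rot: [3.141, -0.0, -0.167]
wrist_force: [-0.1, 0.8, -1.0]
width: 0.0317
```

>>> play_rows --rows '[{"linear": [0,0,0.05],"spin": 0},{"linear": [0,0,0.05],"spin": 0},{"linear": [0,0,0],"spin": 0},{"linear": [0,0,0],"spin": 0}]'

```text
time: 29.67
tool_pos: [0.5865, -0.2488, 0.0609]
ee_rot: [3.141, -0.001, -0.167]
wrist_force: [-2.0, 1.3, 3.9]
width: 0.0322
```

>>> play_rows --rows '[{"linear": [0,0,0.05],"spin": 0},{"linear": [0,0,0.05],"spin": 0},{"linear": [0,0,0],"spin": 0},{"linear": [0,0,0],"spin": 0}]'

```text
time: 30.0
tool_pos: [0.5865, -0.2488, 0.0606]
ee_rot: [3.141, -0.001, -0.167]
wrist_force: [-2.8, 2.7, 6.9]
width: 0.032
```

>>> play_rows --rows '[{"linear": [0,0,0.05],"spin": 0},{"linear": [0,0,0.05],"spin": 0},{"linear": [0,0,0],"spin": 0},{"linear": [0,0,0],"spin": 0}]'

```text
time: 30.33
tool_pos: [0.5866, -0.2488, 0.0603]
ee_rot: [3.141, -0.002, -0.167]
wrist_force: [-3.5, 2.2, 9.0]
width: 0.0316
```

Run:
```python
from h import *
f=[]
for i in range(4): snap('top');o=robot.get_obs();f.append(o['wrist_force'])
print(np.mean(f,0),o['tool_pos'],o['time'])
```

```text
[-3.93379196  2.09945187  9.55808232] [ 0.58661114 -0.24885003  0.06033818] 30.5333
```

>>> play_rows --rows '[{"linear": [0,0,0.05],"spin": 0},{"linear": [0,0,0.05],"spin": 0},{"linear": [0,0,0.04],"spin": 0},{"linear": [0,0,0],"spin": 0},{"linear": [0,0,0],"spin": 0}]'

```text
time: 30.95
tool_pos: [0.5867, -0.2488, 0.06]
ee_rot: [3.141, -0.002, -0.167]
wrist_force: [-4.8, 2.6, 13.1]
width: 0.0319
```

Run:
```python
from h import *
f=[]
for i in range(5): snap('top');o=robot.get_obs();f.append(o['wrist_force'])
print(np.mean(f,0),o['tool_pos'],o['time'])
```

```text
[-4.37367593  2.75700711 12.87975097] [ 0.58669684 -0.24885029  0.05998335] 31.2
```

>>> play_rows --rows '[{"linear": [0,0,0.04],"spin": 0},{"linear": [0,0,0],"spin": 0},{"linear": [0,0,0],"spin": 0},{"linear": [0,0,0],"spin": 0},{"linear": [0,0,0],"spin": 0},{"linear": [0,0,0],"spin": 0},{"linear": [0,0,0],"spin": 0},{"linear": [0,0,0],"spin": 0},{"linear": [0,0,0],"spin": 0},{"linear": [0,0,0],"spin": 0},{"linear": [0,0,0],"spin": 0},{"linear": [0,0,0],"spin": 0}]'

```text
time: 32.2
tool_pos: [0.5867, -0.2489, 0.0599]
ee_rot: [3.141, -0.002, -0.167]
wrist_force: [-5.7, 3.1, 13.8]
width: 0.0322
```

>>> play_rows --rows '[{"linear": [0,0,0],"spin": 0},{"linear": [0,0,0],"spin": 0},{"linear": [0,0,0],"spin": 0}]'

```text
time: 32.45
tool_pos: [0.5867, -0.2489, 0.0599]
ee_rot: [3.141, -0.002, -0.167]
wrist_force: [-5.5, 3.4, 13.5]
width: 0.0321
```

>>> play_rows --rows '[{"linear": [0,0,-0.1],"spin": 0},{"linear": [0,0,-0.1],"spin": 0},{"linear": [0,0,-0.1],"spin": 0},{"linear": [0,0,-0.1],"spin": 0},{"linear": [0,0,0],"spin": 0},{"linear": [0,0,0],"spin": 0},{"linear": [0,0,0],"spin": 0}]'

```text
time: 33.03
tool_pos: [0.5865, -0.2488, 0.0607]
ee_rot: [3.141, -0.001, -0.167]
wrist_force: [-2.6, 1.6, 5.4]
width: 0.0321
```

>>> play_rows --rows '[{"linear": [0,0,0],"spin": 0},{"linear": [0,0,0],"spin": 0},{"linear": [0,0,0],"spin": 0},{"linear": [0,0,0],"spin": 0},{"linear": [0,0,0],"spin": 0},{"linear": [0,0,0],"spin": 0},{"linear": [0,0,-1],"spin": 0},{"linear": [0,0,-3],"spin": 0},{"linear": [0,0,-4],"spin": 0},{"linear": [0,0,-4],"spin": 0},{"linear": [0,0,-3],"spin": 0},{"linear": [0,0,0],"spin": 0}]' --claw 6

```text
time: 34.03
tool_pos: [0.5894, -0.2503, 0.2211]
ee_rot: [3.136, -0.017, -0.167]
wrist_force: [0.5, 0.3, 0.8]
width: 0.0599
```

>>> play_rows --rows '[{"linear": [-3,0,0],"spin": 0},{"linear": [-3,0,0],"spin": 0},{"linear": [-3,0,0],"spin": 0},{"linear": [0,0,0],"spin": 0},{"linear": [0,0,0],"spin": 0},{"linear": [0,0,0],"spin": 0}]'

```text
time: 34.53
tool_pos: [0.4981, -0.234, 0.2108]
ee_rot: [3.141, -0.002, -0.167]
wrist_force: [-0.4, -0.9, 0.5]
width: 0.0601
```

Run:
```python
from h import *
t=snap('scene','z.png');to((.58,-.25,.2))
a=cv2.resize(t['frame'][220:315,120:245],None,fx=3.1,fy=3.1,interpolation=cv2.INTER_CUBIC)
b=cv2.resize(t['frame'][200:295,325:465],None,fx=2.9,fy=2.9,interpolation=cv2.INTER_CUBIC)
im=np.zeros((300,795,3),np.uint8);im[:a.shape[0],:a.shape[1]]=a[:300];im[:b.shape[0],388:388+b.shape[1]]=b
cv2.imwrite('pics/z.png',im[:,:,::-1])
```

```text
t 34.58 tcp [ 0.4984 -0.2341  0.2107] rot [ 3.1411e+00 -1.6000e-03 -1.6690e-01] F [-0.9  -0.14 -0.1 ] w 0.0598 | go cm [8.31 0.21 1.08] n 3
```

View pics/z.png

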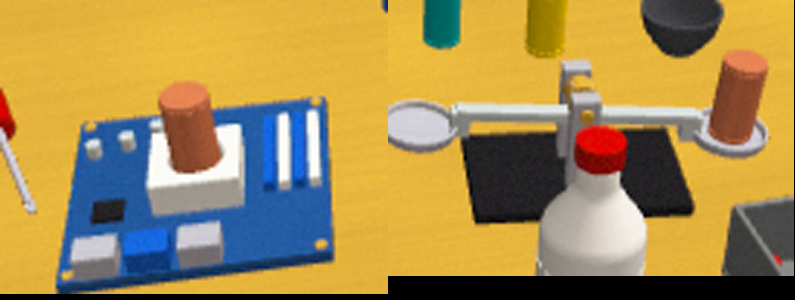

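Run:
```python
from h import *
from m import blob
for c,bx in(('scene',(140,220,230,300)),('top',(400,215,460,270))):
    s=snap(c)
    for st,ce,mk in blob(s,(0,90,60),(14,220,255),bx)[:2]: print(c,st,ce.round(1))
    for x,y in((.5865,-.249),): print(proj(s,[[x,y,.0185],[x,y,.0825]]).round(1).tolist(),proj(s,[x,y+.0064,.0825]).round(1))
```

```text
scene [171 246  20  30 435] [180.6 260.7]
[[184.3, 275.9], [179.1, 250.8]] [[182.4 250.3]]
[[427.8, 240.3], [433.9, 233.9]] [[431.2 234.2]]
```

```bash
python3 -c "
from bench import robot
print(robot.close_job())"
```

```text
the job is handed in; nothing more can be done
None
```

I weighed the two slugs on the balance, and the right side dropped. The wrist force agreed: about 3.4 N for that slug against about 1 N for the other.

- **Straightening:** I stood the heavy slug on the bench and regripped it, because it had come out of the tilted dish leaning.
- **Pressing:** I lowered it into the frame; the pad was about 15 mm below the frame's top. I pressed for more than 1.2 s. Wrist force plus the slug's weight gives about 16 to 17 N vertically, plus roughly 6 N sideways at the wrist. This is slightly under 18 N and below the 23 N limit, but I had no direct reading of the force on the board. Then I eased off and let go.

**Last checks:**
- In the final picture the heavy slug stands in the frame, about 0.02 rad from upright.
- The light slug stands in the left dish with the beam slightly tilted. I judged that tilt by eye and did not measure it.
- The gripper was clear, and no bystander in the final crops looked moved. I did not compare the others with their starting places.
- The top camera's colour check did not find the slug in the frame, so the final position check rests on the scene camera alone.

I handed the job in at about 35 s of the 72 s allowed. No verdict was reported.

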